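# Pack the gel polish caddy

### The job

Put the four square gel polish bottles with grey caps into the white caddy, each in the compartment whose floor liner has the colour of its bottle. Set them down gently, standing upright on the liner, and let go. Leave the two round varnish bottles with black caps standing where they are.

Things in the scene. Friction and masses are not known exactly. Their poses are not given: they have to be found in the camera images.
- gel_red: Loose gel polish bottle, upright on the table: SQUARE red body 34 x 34 mm, 42 mm high, small red shoulder to 47 mm, then a round GREY cap 19 mm in diameter from 47 to 84 mm (top) with a red dot on it. 40 to 85 g, weight mostly in the body. Easily picked by the cap from above. Origin: centre of the underside; z to the cap, x and y square to the sides.
- gel_yellow: Loose gel polish bottle, upright on the table: SQUARE yellow body 34 x 34 mm, 42 mm high, small yellow shoulder to 47 mm, then a round GREY cap 19 mm in diameter from 47 to 84 mm (top) with a yellow dot on it. 40 to 85 g, weight mostly in the body. Easily picked by the cap from above. Origin: centre of the underside; z to the cap, x and y square to the sides.
- gel_blue: Loose gel polish bottle, upright on the table: SQUARE blue body 34 x 34 mm, 42 mm high, small blue shoulder to 47 mm, then a round GREY cap 19 mm in diameter from 47 to 84 mm (top) with a blue dot on it. 40 to 85 g, weight mostly in the body. Easily picked by the cap from above. Origin: centre of the underside; z to the cap, x and y square to the sides.
- gel_green: Loose gel polish bottle, upright on the table: SQUARE green body 34 x 34 mm, 42 mm high, small green shoulder to 47 mm, then a round GREY cap 19 mm in diameter from 47 to 84 mm (top) with a green dot on it. 40 to 85 g, weight mostly in the body. Easily picked by the cap from above. Origin: centre of the underside; z to the cap, x and y square to the sides.
- liner_red: Red liner 62 x 62 x 3 mm, floor of one compartment of the fixed white caddy (140 x 140 mm, 40 mm high; 2 x 2 compartments 64 mm square inside, centres 68 mm apart, walls 4 mm thick, tops 40 mm over the table; which colour lies where varies). Origin: centre of its underside, 4 mm over the table; a bottle on it stands 7 mm over the table. x, y along the walls.
- liner_yellow: Yellow liner 62 x 62 x 3 mm, floor of one compartment of the fixed white caddy (140 x 140 mm, 40 mm high; 2 x 2 compartments 64 mm square inside, centres 68 mm apart, walls 4 mm thick, tops 40 mm over the table; which colour lies where varies). Origin: centre of its underside, 4 mm over the table; a bottle on it stands 7 mm over the table. x, y along the walls.
- liner_blue: Blue liner 62 x 62 x 3 mm, floor of one compartment of the fixed white caddy (140 x 140 mm, 40 mm high; 2 x 2 compartments 64 mm square inside, centres 68 mm apart, walls 4 mm thick, tops 40 mm over the table; which colour lies where varies). Origin: centre of its underside, 4 mm over the table; a bottle on it stands 7 mm over the table. x, y along the walls.
- liner_green: Green liner 62 x 62 x 3 mm, floor of one compartment of the fixed white caddy (140 x 140 mm, 40 mm high; 2 x 2 compartments 64 mm square inside, centres 68 mm apart, walls 4 mm thick, tops 40 mm over the table; which colour lies where varies). Origin: centre of its underside, 4 mm over the table; a bottle on it stands 7 mm over the table. x, y along the walls.
- varnish_red: Look-alike that does not belong in the caddy: ordinary varnish bottle, loose, upright, with a ROUND red body 36 mm in diameter and 42 mm high and a BLACK round cap 19 mm in diameter, 84 mm tall in all, about 60 g. Origin: centre of the underside; z up.
- varnish_blue: Look-alike that does not belong in the caddy: ordinary varnish bottle, loose, upright, with a ROUND blue body 36 mm in diameter and 42 mm high and a BLACK round cap 19 mm in diameter, 84 mm tall in all, about 60 g. Origin: centre of the underside; z up.
Mind the look-alikes: they are no part of the job. There is more than one size of the gel_yellow; the job needs the larger.

How it is judged:
At the end, for the whole second after the job is handed in: Each gel bottle stands upright (within 0.15 rad) on the liner of its colour: origin within 26 mm horizontally of the liner's centre and less than 8 mm above its underside, released, slower than 0.02 m/s; both varnish bottles upright and within 15 mm of where they began (horizontal distance between gel_red and liner_red below 0.026 m and z of gel_red in the frame of liner_red below 0.008 m and angle between each of gel_red, gel_yellow, gel_blue, gel_green, varnish_red, varnish_blue's own z axis and vertical below 0.15 rad and linear speed of each of gel_red, gel_yellow, gel_blue, gel_green below 0.02 m/s and contact force between the fingers and gel_red below 0.05 N and horizontal distance between gel_yellow and liner_yellow below 0.026 m and z of gel_yellow in the frame of liner_yellow below 0.008 m and contact force between the fingers and gel_yellow below 0.05 N and horizontal distance between gel_blue and liner_blue below 0.026 m and z of gel_blue in the frame of liner_blue below 0.008 m and contact force between the fingers and gel_blue below 0.05 N and horizontal distance between gel_green and liner_green below 0.026 m and z of gel_green in the frame of liner_green below 0.008 m and contact force between the fingers and gel_green below 0.05 N and distance of each of varnish_red, varnish_blue from where it was at the start of the episode below 0.015 m); the robot touches nothing.
It fails at once if a gel bottle is dropped (falls free faster than 0.7 m/s, about 25 mm of fall) ((linear speed of gel_red above 0.7 m/s and contact force between anything else and gel_red below 0.05 N) or (linear speed of gel_yellow above 0.7 m/s and contact force between anything else and gel_yellow below 0.05 N) or (linear speed of gel_blue above 0.7 m/s and contact force between anything else and gel_blue below 0.05 N) or (linear speed of gel_green above 0.7 m/s and contact force between anything else and gel_green below 0.05 N)).
It fails at once if a round varnish bottle is moved by more than 15 mm (distance of any of varnish_red, varnish_blue from where it was at the start of the episode above 0.015 m).
It also fails if it takes over 102 s, if anything falls off the work surface, if the arm or the gripper's body presses on something with over 40 N, if the wrist force passes 120 N, or if a joint passes its speed limit or range.

### The arm

A 6-joint arm with a two-finger parallel gripper is mounted at the origin on the work surface. World frame = base frame: x ahead of the robot, y to its left, z up, the work surface at z = 0. Lengths are in m, angles in rad, forces in N, time in s.
With the tool pointing down it reaches from about 0.275 to 0.825 m from the base axis. Payload 5.2 kg.
Tool frame: the origin (TCP) lies midway between the tips of the shut fingers; the grasp point (between the pads) lies hold_point_z behind it (hold_point_z is the distance from the TCP to the grasp point, in m); z points along the fingers, y is the line along which they close (so a half turn about z gives the same grasp; the last joint's range is limited). The gripper opens to 93 mm and grips with 3 to 60 N. Pads are 15 mm wide; open, the fingers measure 128 mm over their backs; the gripper's body (75 mm by 188 mm) begins 65 mm behind the grasp point.
Start: joints at [-1.489, 0.259, 1.535, -0, 1.348, -0.203], TCP at [0.155, -0.528, 0.219] pointing down, gripper open.
Joint ranges: [-3.14, 3.14], [-0.91, 2.08], [0.19, 2.58], [-1.22, 4.36], [0.22, 2.71], [-3.12, 3.12]. Speed limits (rad/s): [2.57, 2.57, 3.14, 3.14, 3.14, 3.14].

### API

Orientations are given as a 3x3 rotation matrix whose columns are the frame's x, y, z axes.
In Python, from plant import sense, camera, camera_params, finish_job, hold_point_z gives the robot as it stands.
- The arm moves only by the tool apply_moves, never from a script. Its argument "series" is a list of rows, each a list of 7 numbers: the turn, a rotation vector about the world's x, y, z in rad, then the shift along the world's x, y, z in cm, then the finger opening in cm, from 0 to 9.3. A call has 1 to 12 rows; each row is the pose to reach, as a shift and turn from the pose commanded when the call began; what a row does not reach only later rows make up. A row lasts 1/12 s, in which the tool goes at most 41.7 mm and 7.16 degrees, less where a joint would pass 70% of its speed; a pose out of reach is approached as far as the arm can. A call with a gripper value outside its range is refused whole. The fingers move at their own pace and stop on an object; "force" is the grip in N (left out, the last holds). Time passes only in rows, so rows that repeat a pose let the fingers close. It gives the time, the measured TCP pose, the force, the opening and the grip force at its end, in the units of the state.
- sense(): the state, without advancing time (a new reading comes with each control period).
- camera(name): name is "side" or "top" or "wrist"; returns the picture (400x640x3 uint8, red, green, blue); there is no depth.
- camera_params(name): a dict with "fx", "fy", "cx", "cy" (pixels), "R" (3x3) and "t" (3): a world point X has camera coordinates R X + t. Camera axes: x right, y down, z forward; pixel columns grow to the right and rows downward; lengths in m; the calibration is good to about 2 mm. A picture is of the moment at which its call begins: read the wrist's pose just before it. camera_params takes no time and is no camera call; for the wrist camera it gives the pose at the moment of the call.
- finish_job(): hands the job in; it is judged then, once.
The state is a dict: "time_s": time; "joint_pos": joint angles; "qvel": joint speeds; "effort": joint torques, N m; "tool_pos": TCP position; "tcp_rot": TCP orientation; "ft_force": force on the tool from outside, world axes, zero at the start; "ft_torque": the same for the moment, N m; "width": finger opening in m; "grip_force": force on a finger pad.
Only numpy, scipy, OpenCV 4.12 (cv2) and the standard library are available. Lean on these libraries where they do the work, as an engineer would, in place of code of your own. Each camera call takes 0.05 s, during which the arm holds its last target. There are 200 camera calls.

## Working session

There is one attempt and no reset: what is moved stays moved. The work goes in short steps, Python scripts to look and compute and a tool call to move; the robot and the scene stay as the last step left them, time stands still between calls to the robot, and variables do not carry over. Pictures are saved under pics/ and viewed, at most 14 in all, crops included, and the job is handed in when it is done.

Besides the shell and the picture viewer there is one more tool, called after "Request:" as name(argument=value, ...), one argument or row to a line, values as JSON. apply_moves: Moves the arm, as the interface text tells. Its arguments: {"type":"object","properties":{"series":{"type":"array"},"force":{"type":"number"}},"required":["series"]}

```bash
mkdir -p pics; ls
python3 - <<'E'
from plant import *
import cv2
for n in("top","side"):
    cv2.imwrite(f"pics/{n}0.png",camera(n)[:,:,::-1]); print(n,camera_params(n))
s=sense();print(hold_point_z,s["time_s"],s["tool_pos"],s["tcp_rot"],s["width"])
E
```

```text
pics
top {'fx': 373.74481825746443, 'fy': 373.74481825746443, 'cx': 320.78001972705033, 'cy': 208.1278559496479, 'R': array([[-0.0204098 , -0.99930171,  0.03129749],
       [-0.99833762,  0.01868242, -0.05452486],
       [ 0.05390208, -0.0323583 , -0.9980218 ]]), 't': array([-0.03410518,  0.53501705,  0.81221508])}
side {'fx': 414.3723776168752, 'fy': 414.3723776168752, 'cx': 315.471180950744, 'cy': 196.76803636363937, 'R': array([[ 0.81376273, -0.58119644, -0.0009577 ],
       [-0.44682126, -0.62456173, -0.64052588],
       [ 0.37167321,  0.52166401, -0.76793599]]), 't': array([-0.49379634,  0.25524745,  0.70589877])}
0.0188 0.1 [ 0.1545211  -0.52737098  0.21794166] [[ 9.59706418e-01  2.81004579e-01 -1.31933698e-04]
 [ 2.81004449e-01 -9.59705260e-01  1.52111511e-03]
 [ 3.00822846e-04 -1.49689789e-03 -9.99998834e-01]] 0.0928655244077855
```

View pics/top0.png

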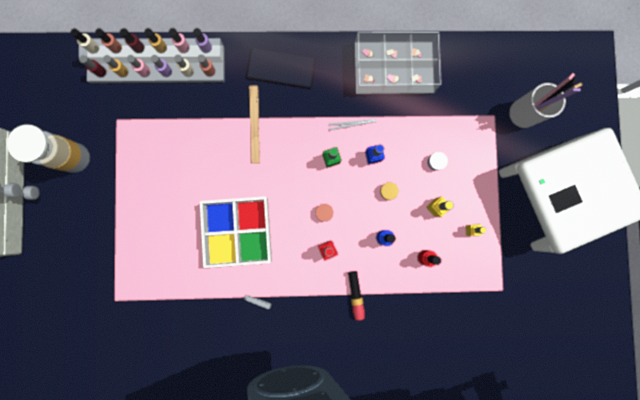

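View pics/side0.png

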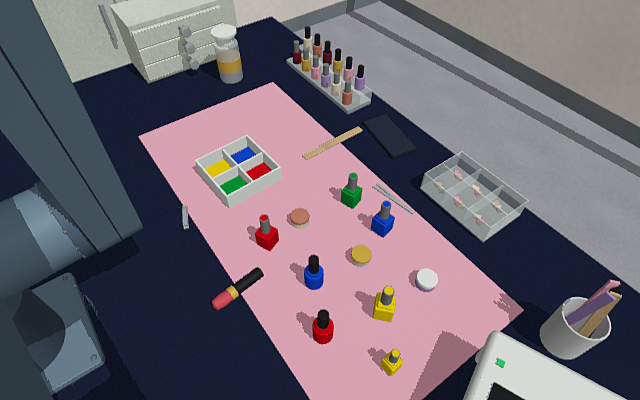

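The top view shows the white caddy at (235,232) with liners blue (220,217), red (251,215), yellow (221,249) and green (253,247). The bottles that could be meant are:
- **Red:** gel (328,250) has a square body and grey cap. (430,258) is round with a black cap, so it is varnish.
- **Blue:** gel (375,154) has a square body and grey cap. (386,238) is varnish.
- **Yellow:** (440,206) is larger and (477,230) is smaller. The larger one is meant.
- **Green:** only (332,157).

I'll confirm these in one enlarged crop.

Run:
```python
import cv2
a=cv2.imread("pics/top0.png")
cv2.imwrite("pics/topc.png",cv2.resize(a[135:275,305:495],None,fx=4.2,fy=4.2,interpolation=cv2.INTER_CUBIC))
b=cv2.imread("pics/side0.png")
cv2.imwrite("pics/sidec.png",cv2.resize(b[160:385,240:450],None,fx=2.6,fy=2.6,interpolation=cv2.INTER_CUBIC))
```

```text
(no output)
```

View pics/topc.png

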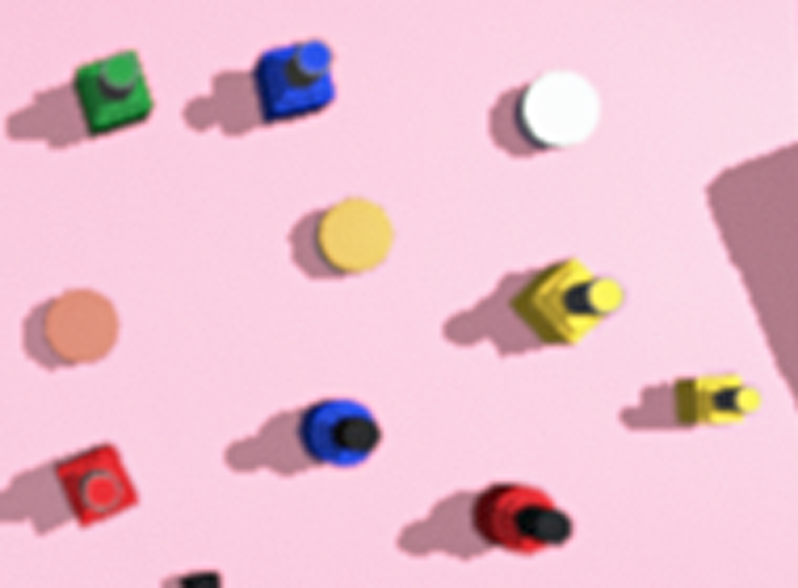

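View pics/sidec.png

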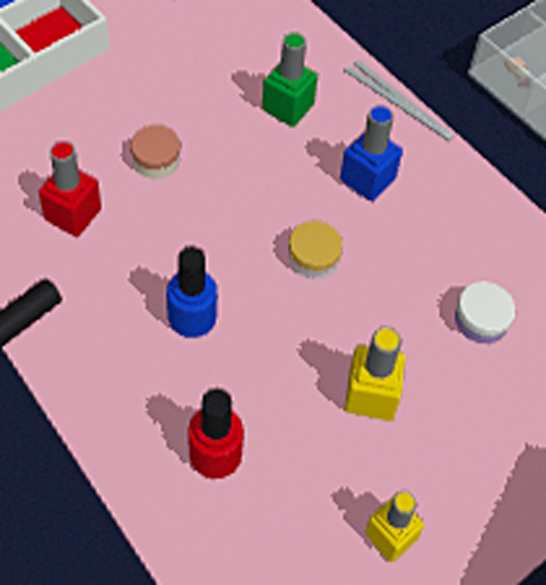

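The crops confirm the choice: the gel bottles with grey caps and square bodies are at top-crop dots green (120,70), blue (314,57), large yellow (604,296) and red (100,490). The small yellow is at (748,400), and the round black-capped varnish bottles are at (357,434) and (548,525). Next I'll compute positions and cross-check them with the side view.

```bash
cat > h.py <<'E'
import numpy as np
from plant import *
def ray(n,u,v):
    p=camera_params(n);R=np.array(p["R"]);d=R.T@np.array([(u-p["cx"])/p["fx"],(v-p["cy"])/p["fy"],1]);return -R.T@np.array(p["t"]),d
def at(n,u,v,z):
    c,d=ray(n,u,v);return c+d*(z-c[2])/d[2]
E
python3 - <<'E'
from h import *
import cv2
np.set_printoptions(precision=4,suppress=True)
T=dict(green=(120,70),blue=(314,57),yellow=(604,296),red=(100,490),vblue=(359,434),vred=(550,525))
S=dict(green=(293,41),blue=(380,114),yellow=(386,337),red=(64,150),vblue=(191,255),vred=(217,399))
for k in T:
    u,v=np.array(T[k])/4.2+[305,135];a,b=np.array(S[k])/2.6+[240,160]
    print(k,at("top",u,v,.084),at("side",a,b,.084),at("top",u,v,.084)-at("side",a,b,.084))
a=cv2.cvtColor(cv2.imread("pics/top0.png"),cv2.COLOR_BGR2HSV)[195:270,198:275]
for k,(l,h) in dict(blue=(100,130),yellow=(20,35),green=(45,85),red=(0,8)).items():
    m=cv2.inRange(a,(l,150,60),(h,255,255))
    if k=="red": m|=cv2.inRange(a,(172,150,60),(180,255,255))
    n,_,st,c=cv2.connectedComponentsWithStats(m);i=1+st[1:,4].argmax()
    print("liner",k,st[i],c[i]+[198,195],at("top",c[i][0]+198,c[i][1]+195,.007))
# caddy rim outline centre
m=cv2.inRange(cv2.cvtColor(cv2.imread("pics/top0.png"),cv2.COLOR_BGR2HSV),(0,0,195),(180,35,255))[190:275,190:280]
pts=cv2.findNonZero(m);r=cv2.minAreaRect(pts);print(r, at("top",r[0][0]+190,r[0][1]+190,.04))
E
```

```text
green [ 0.6458 -0.0709  0.084 ] [ 0.6482 -0.0727  0.084 ] [-0.0024  0.0018  0.    ]
blue [ 0.6509 -0.1662  0.084 ] [ 0.6544 -0.1675  0.084 ] [-0.0035  0.0012  0.    ]
yellow [ 0.5311 -0.3052  0.084 ] [ 0.5362 -0.3055  0.084 ] [-0.0051  0.0003  0.    ]
red [ 0.4423 -0.0567  0.084 ] [ 0.447 -0.06   0.084] [-0.0047  0.0033  0.    ]
vblue [ 0.4664 -0.1827  0.084 ] [ 0.4707 -0.1847  0.084 ] [-0.0042  0.002   0.    ]
vred [ 0.4205 -0.2744  0.084 ] [ 0.4248 -0.2767  0.084 ] [-0.0043  0.0023  0.    ]
liner blue [  9   9  26  28 647] [219.7774 217.1437] [0.5189 0.1792 0.007 ]
liner yellow [ 11  40  26  28 659] [221.6935 248.2822] [0.4502 0.1755 0.007 ]
liner green [ 43  38  26  27 634] [253.1719 245.918 ] [0.4538 0.1064 0.007 ]
liner red [ 40   6  27  28 660] [251.05  214.803] [0.5227 0.1103 0.007 ]
((44.968379974365234, 41.536251068115234), (67.77447509765625, 68.7041244506836), 86.09950256347656) [0.4865 0.1396 0.04  ]
```

Request:
apply_moves(
  series=[
    [0,0,0,3,2,0,4.5],
    [0,0,0,6,4,0,4.5],
    [0,0,0,9.5,6,0,4.5],
    [0,0,0,13,8,0,4.5],
    [0,0,0,16.5,10,0,4.5],
    [0,0,0,20,12,0,4.5],
    [0,0,0,23.5,14,0,4.5],
    [0,0,0,27,16,0,4.5],
    [0,0,0,30.5,18,0,4.5],
    [0,0,0,34,20,0,4.5],
    [0,0,0,36.5,21.5,0,4.5],
    [0,0,0,37.9,22.3,0,4.5],
  ],
  force=12,
)

```text
time_s: 1.1
tool_pos: [0.5362, -0.302, 0.2179]
tcp_rot: [[0.959, 0.284, 0.0], [0.284, -0.959, 0.001], [0.0, -0.001, -1.0]]
ft_force: [0.3, -1.7, 0.6]
width: 0.045
grip_force: 0.0
```

Request:
apply_moves(
  series=[
    [0,0,0,0,0,-3,4.5],
    [0,0,0,0,0,-6,4.5],
    [0,0,0,0,0,-6,4.5],
    [0,0,0,0,0,-6,4.5],
  ],
)

```text
time_s: 1.43
tool_pos: [0.5324, -0.3037, 0.1568]
tcp_rot: [[0.96, 0.281, -0.004], [0.281, -0.96, 0.003], [-0.003, -0.004, -1.0]]
ft_force: [-0.2, -0.8, -0.2]
width: 0.045
grip_force: 0.0
```

Run:
```python
from h import *
import cv2
s=sense();c,R,t=s["tool_pos"],np.array(camera_params("wrist")["R"]),np.array(camera_params("wrist")["t"])
p=camera_params("wrist")
I=camera("wrist")[:,:,::-1].copy();cv2.imwrite("pics/w1.png",I)
print(c,s["width"],-R.T@t)
for X in ([c[0],c[1],.084],[.5336,-.3053,.084],[.5311,-.3052,.084]):
    q=R@X+t;print(X,p["fx"]*q[0]/q[2]+p["cx"],p["fy"]*q[1]/q[2]+p["cy"])
```

```text
[ 0.53235171 -0.30373804  0.15682598] 0.04502984377891829 [ 0.59854231 -0.28473402  0.32335616]
[np.float64(0.5323517064981003), np.float64(-0.30373804368649066), 0.084] 320.11468570441536 211.0837335075873
[0.5336, -0.3053, 0.084] 322.33150489561365 210.20946788594125
[0.5311, -0.3052, 0.084] 321.37229498078244 212.93689271110975
```

View pics/w1.png

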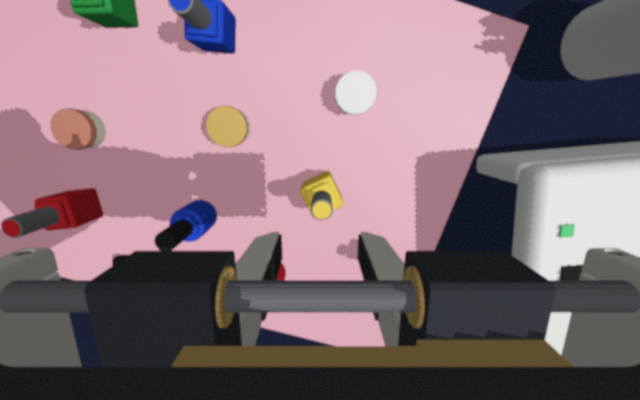

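The yellow dot is at wrist pixel (322,211). The averaged estimate predicts (322,210), so the averaged positions hold. The bottle is centred between the fingers, so I'm descending and gripping.

Request:
apply_moves(
  series=[
    [0,0,0,0,0,-3,4.5],
    [0,0,0,0,0,-6,4.5],
    [0,0,0,0,0,-8.5,4.5],
    [0,0,0,0,0,-10,4.5],
    [0,0,0,0,0,-10.6,4.5],
    [0,0,0,0,0,-10.6,4.5],
    [0,0,0,0,0,-10.6,4.5],
    [0,0,0,0,0,-10.6,1],
    [0,0,0,0,0,-10.6,1],
    [0,0,0,0,0,-10.6,1],
    [0,0,0,0,0,-10.6,1],
    [0,0,0,0,0,-10.6,1],
  ],
  force=12,
)

```text
time_s: 2.48
tool_pos: [0.5338, -0.305, 0.0533]
tcp_rot: [[0.96, 0.281, 0.001], [0.281, -0.96, -0.001], [0.001, 0.001, -1.0]]
ft_force: [0.1, 0.7, 3.3]
width: 0.019
grip_force: 12.0
```

Request:
apply_moves(
  series=[
    [0,0,0,0,0,0.5,1],
    [0,0,0,0,0,2,1],
    [0,0,0,0,0,4.5,1],
    [0,0,0,0,0,7.5,1],
    [0,0,0,0,0,10,1],
    [0,0,0,0,0,11.5,1],
    [0,0,0,0,0,12,1],
    [0,0,0,-0.2,1,12,1],
    [0,0,0,-0.5,3,12,1],
    [0,0,0,-1,6,12,1],
    [0,0,0,-1.5,9,12,1],
    [0,0,0,-2,12,12,1],
  ],
)

```text
time_s: 3.48
tool_pos: [0.5117, -0.1825, 0.1705]
tcp_rot: [[0.96, 0.28, -0.003], [0.28, -0.96, 0.002], [-0.003, -0.003, -1.0]]
ft_force: [0.5, 0.6, -1.4]
width: 0.0187
grip_force: 12.0
```

Request:
apply_moves(
  series=[
    [0,0,0,-0.5,3,0,1],
    [0,0,0,-1,6,0,1],
    [0,0,0,-1.5,9,0,1],
    [0,0,0,-2,12,0,1],
    [0,0,0,-2.5,15,0,1],
    [0,0,0,-3,18,0,1],
    [0,0,0,-3.5,21,0,1],
    [0,0,0,-4,24,0,1],
    [0,0,0,-4.7,28,0,1],
    [0,0,0,-5.5,32,0,1],
    [0,0,0,-6,35,0,1],
    [0,0,0,-6.2,36,0,1],
  ],
)

```text
time_s: 4.48
tool_pos: [0.4484, 0.1789, 0.171]
tcp_rot: [[0.959, 0.284, -0.004], [0.284, -0.959, 0.001], [-0.003, -0.002, -1.0]]
ft_force: [-0.3, -0.3, -0.4]
width: 0.019
grip_force: 12.0
```

Request:
apply_moves(
  series=[
    [0,0,0,0,0,0,1],
    [0,0,0,0,0,0,1],
    [0,0,0,0,0,-2,1],
    [0,0,0,0,0,-4,1],
    [0,0,0,0,0,-6,1],
    [0,0,0,0,0,-7,1],
    [0,0,0,0,0,-7,1],
    [0,0,0,0,0,-7,1],
  ],
)

```text
time_s: 5.15
tool_pos: [0.4516, 0.174, 0.1024]
tcp_rot: [[0.96, 0.279, -0.001], [0.279, -0.96, -0.0], [-0.001, 0.0, -1.0]]
ft_force: [-0.4, 0.4, 0.1]
width: 0.0185
grip_force: 12.0
```

Run:
```python
from h import *
import cv2
s=sense();print(s["time_s"],s["tool_pos"],s["width"],s["ft_force"])
a=camera("side")[:,:,::-1];b=camera("top")[:,:,::-1]
cv2.imwrite("pics/s2.png",np.hstack([cv2.resize(a[100:280,140:340],(400,360)),cv2.resize(b[160:310,160:327],(400,360))]))
```

```text
5.15 [0.45162427 0.17400939 0.10242797] 0.01849569749484602 [-0.40781123  0.44269514  0.14791043]
```

View pics/s2.png

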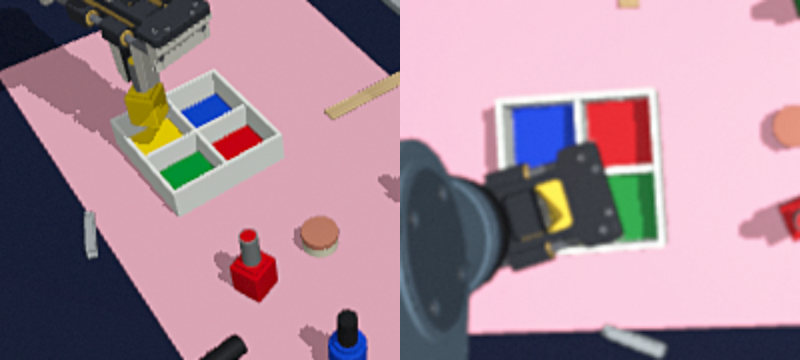

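The bottle hangs upright in the grip above the yellow compartment. I'll lower it 4.3 cm onto the liner, slowly.

Request:
apply_moves(
  series=[
    [0,0,0,0,0,-1,1],
    [0,0,0,0,0,-2,1],
    [0,0,0,0,0,-3,1],
    [0,0,0,0,0,-3.7,1],
    [0,0,0,0,0,-4.0,1],
    [0,0,0,0,0,-4.2,1],
    [0,0,0,0,0,-4.3,1],
    [0,0,0,0,0,-4.3,1],
    [0,0,0,0,0,-4.3,1],
  ],
)

```text
time_s: 6.0
tool_pos: [0.4512, 0.1753, 0.0601]
tcp_rot: [[0.96, 0.281, -0.001], [0.281, -0.96, 0.0], [-0.0, -0.0, -1.0]]
ft_force: [-1.7, 0.5, 4.4]
width: 0.0187
grip_force: 12.0
```

Request:
apply_moves(
  series=[
    [0,0,0,0,0,0,2.5],
    [0,0,0,0,0,0,4],
    [0,0,0,0,0,0,4],
    [0,0,0,0,0,0,4],
    [0,0,0,0,0,1,4],
    [0,0,0,0,0,3,4],
    [0,0,0,0,0,6,4],
    [0,0,0,0,0,9,4],
    [0,0,0,0,0,11,4.5],
    [0,0,0,0,0,11,4.5],
  ],
)

```text
time_s: 6.83
tool_pos: [0.4546, 0.1757, 0.175]
tcp_rot: [[0.96, 0.281, 0.009], [0.281, -0.96, 0.001], [0.009, 0.001, -1.0]]
ft_force: [1.0, 0.2, 0.5]
width: 0.0444
grip_force: 0.0
```

Request:
apply_moves(
  series=[
    [0,0,0,0,-1.5,0,4.5],
    [0,0,0,0,-4,0,4.5],
    [0,0,0,0,-7.5,0,4.5],
    [0,0,0,0,-11,0,4.5],
    [0,0,0,-0.3,-14.5,0,4.5],
    [0,0,0,-0.5,-18,0,4.5],
    [0,0,0,-0.7,-21,0,4.5],
    [0,0,0,-0.7,-22.8,0,4.5],
    [0,0,0,-0.7,-23.3,0,4.5],
    [0,0,0,-0.7,-23.3,0,4.5],
    [0,0,0,-0.7,-23.3,-2,4.5],
    [0,0,0,-0.7,-23.3,-2,4.5],
  ],
)

```text
time_s: 7.83
tool_pos: [0.4427, -0.0561, 0.1473]
tcp_rot: [[0.96, 0.281, -0.004], [0.281, -0.96, 0.002], [-0.003, -0.003, -1.0]]
ft_force: [-0.6, -1.0, -0.1]
width: 0.045
grip_force: 0.0
```

Request:
apply_moves(
  series=[
    [0,0,0,0,0,-2.5,4.5],
    [0,0,0,0,0,-5,4.5],
    [0,0,0,0,0,-7.5,4.5],
    [0,0,0,0,0,-9.2,4.5],
    [0,0,0,0,0,-9.7,4.5],
    [0,0,0,0,0,-9.7,4.5],
    [0,0,0,0,0,-9.7,4.5],
    [0,0,0,0,0,-9.7,1],
    [0,0,0,0,0,-9.7,1],
    [0,0,0,0,0,-9.7,1],
    [0,0,0,0,0,-9.7,1],
    [0,0,0,0,0,-9.7,1],
  ],
)

```text
time_s: 8.83
tool_pos: [0.4448, -0.058, 0.0531]
tcp_rot: [[0.96, 0.281, 0.001], [0.281, -0.96, -0.0], [0.001, 0.0, -1.0]]
ft_force: [-0.7, 0.3, -1.2]
width: 0.0189
grip_force: 12.0
```

Request:
apply_moves(
  series=[
    [0,0,0,0,0,0.5,1],
    [0,0,0,0,0,2,1],
    [0,0,0,0,0,4.5,1],
    [0,0,0,0,0,7.5,1],
    [0,0,0,0,0,10,1],
    [0,0,0,0.5,1,11.5,1],
    [0,0,0,1.5,3,12,1],
    [0,0,0,3,6,12,1],
    [0,0,0,4.5,9,12,1],
    [0,0,0,6,12,12,1],
    [0,0,0,7.3,15,12,1],
    [0,0,0,8,16.7,12,1],
  ],
)

```text
time_s: 9.83
tool_pos: [0.5255, 0.112, 0.173]
tcp_rot: [[0.959, 0.282, 0.001], [0.282, -0.959, 0.001], [0.001, -0.001, -1.0]]
ft_force: [-0.8, 0.4, -0.1]
width: 0.0188
grip_force: 12.0
```

Request:
apply_moves(
  series=[
    [0,0,0,0,0,0,1],
    [0,0,0,0,0,-1,1],
    [0,0,0,0,0,-3,1],
    [0,0,0,0,0,-5.5,1],
    [0,0,0,0,0,-8,1],
    [0,0,0,0,0,-9.5,1],
    [0,0,0,0,0,-10.4,1],
    [0,0,0,0,0,-10.9,1],
    [0,0,0,0,0,-11.2,1],
    [0,0,0,0,0,-11.3,1],
    [0,0,0,0,0,-11.3,1],
    [0,0,0,0,0,-11.3,1],
  ],
)

```text
time_s: 10.83
tool_pos: [0.5253, 0.1091, 0.0606]
tcp_rot: [[0.96, 0.281, 0.002], [0.281, -0.96, 0.0], [0.002, 0.001, -1.0]]
ft_force: [0.1, 0.0, -0.5]
width: 0.0187
grip_force: 12.0
```

Request:
apply_moves(
  series=[
    [0,0,0,0,0,-0.1,1],
    [0,0,0,0,0,-0.1,2.5],
    [0,0,0,0,0,-0.1,4],
    [0,0,0,0,0,-0.1,4],
    [0,0,0,0,0,0,4],
    [0,0,0,0,0,1,4],
    [0,0,0,0,0,3,4],
    [0,0,0,0,0,6,4],
    [0,0,0,0,0,9,4],
    [0,0,0,0,0,11,4.5],
    [0,0,0,1,-1.5,11,4.5],
    [0,0,0,2.7,-4,11,4.5],
  ],
)

```text
time_s: 11.83
tool_pos: [0.5517, 0.0708, 0.1728]
tcp_rot: [[0.959, 0.284, 0.004], [0.284, -0.959, 0.001], [0.004, 0.0, -1.0]]
ft_force: [0.1, -0.4, -1.6]
width: 0.0446
grip_force: 0.0
```

Request:
apply_moves(
  series=[
    [0,0,0,2,-3,0,4.5],
    [0,0,0,4,-6,0,4.5],
    [0,0,0,6,-9,0,4.5],
    [0,0,0,8,-12,0,4.5],
    [0,0,0,9.3,-13.8,0,4.5],
    [0,0,0,9.5,-14.1,0,4.5],
    [0,0,0,9.5,-14.1,-1,4.5],
    [0,0,0,9.5,-14.1,-3,4.5],
    [0,0,0,9.5,-14.1,-4,4.5],
    [0,0,0,9.5,-14.1,-4,4.5],
  ],
)

```text
time_s: 12.67
tool_pos: [0.6437, -0.0698, 0.1265]
tcp_rot: [[0.959, 0.282, -0.006], [0.282, -0.959, 0.002], [-0.006, -0.004, -1.0]]
ft_force: [0.6, 0.7, -0.1]
width: 0.0443
grip_force: 0.0
```

Request:
apply_moves(
  series=[
    [0,0,0,0,0,-2.5,4.5],
    [0,0,0,0,0,-5,4.5],
    [0,0,0,0,0,-7,4.5],
    [0,0,0,0,0,-7.7,4.5],
    [0,0,0,0,0,-7.7,4.5],
    [0,0,0,0,0,-7.7,4.5],
    [0,0,0,0,0,-7.7,4.5],
    [0,0,0,0,0,-7.7,1],
    [0,0,0,0,0,-7.7,1],
    [0,0,0,0,0,-7.7,1],
    [0,0,0,0,0,-7.7,1],
    [0,0,0,0,0,-7.7,1],
  ],
)

```text
time_s: 13.67
tool_pos: [0.6466, -0.0719, 0.053]
tcp_rot: [[0.96, 0.281, 0.0], [0.281, -0.96, -0.0], [0.0, 0.0, -1.0]]
ft_force: [-0.3, 0.1, -0.9]
width: 0.0186
grip_force: 12.0
```

Request:
apply_moves(
  series=[
    [0,0,0,0,0,0.5,1],
    [0,0,0,0,0,2,1],
    [0,0,0,0,0,4.5,1],
    [0,0,0,0,0,7.5,1],
    [0,0,0,0,0,10,1],
    [0,0,0,-0.5,0.5,11.5,1],
    [0,0,0,-1.5,1.5,12,1],
    [0,0,0,-3.5,3.3,12,1],
    [0,0,0,-6,5.6,12,1],
    [0,0,0,-8.5,8,12,1],
    [0,0,0,-11,10.3,12,1],
    [0,0,0,-13.5,12.6,12,1],
  ],
)

```text
time_s: 14.67
tool_pos: [0.5087, 0.0556, 0.1716]
tcp_rot: [[0.96, 0.281, -0.002], [0.281, -0.96, 0.0], [-0.002, -0.001, -1.0]]
ft_force: [0.6, -0.3, -1.0]
width: 0.0185
grip_force: 12.0
```

Request:
apply_moves(
  series=[
    [0,0,0,-2.5,2.3,0,1],
    [0,0,0,-4.5,4.2,0,1],
    [0,0,0,-5.5,5.1,0,1],
    [0,0,0,-5.6,5.2,0,1],
    [0,0,0,-5.6,5.2,0,1],
    [0,0,0,-5.6,5.2,-2,1],
    [0,0,0,-5.6,5.2,-4.5,1],
    [0,0,0,-5.6,5.2,-7,1],
    [0,0,0,-5.6,5.2,-9,1],
    [0,0,0,-5.6,5.2,-10,1],
    [0,0,0,-5.6,5.2,-10,1],
    [0,0,0,-5.6,5.2,-10,1],
  ],
)

```text
time_s: 15.67
tool_pos: [0.4563, 0.1052, 0.0721]
tcp_rot: [[0.96, 0.28, -0.001], [0.28, -0.96, -0.0], [-0.001, -0.0, -1.0]]
ft_force: [-0.5, -0.6, 0.4]
width: 0.019
grip_force: 12.0
```

Request:
apply_moves(
  series=[
    [0,0,0,0,0,-0.5,1],
    [0,0,0,0,0,-0.9,1],
    [0,0,0,0,0,-1.2,1],
    [0,0,0,0,0,-1.35,1],
    [0,0,0,0,0,-1.35,1],
    [0,0,0,0,0,-1.35,1],
  ],
)

```text
time_s: 16.17
tool_pos: [0.4561, 0.1061, 0.0597]
tcp_rot: [[0.96, 0.281, 0.001], [0.281, -0.96, -0.0], [0.001, 0.0, -1.0]]
ft_force: [-0.3, -1.2, 2.7]
width: 0.0188
grip_force: 12.0
```

Request:
apply_moves(
  series=[
    [0,0,0,0,0,0,2.5],
    [0,0,0,0,0,0,4],
    [0,0,0,0,0,0,4],
    [0,0,0,0,0,0,4],
    [0,0,0,0,0,1,4],
    [0,0,0,0,0,3,4],
    [0,0,0,0,0,6,4],
    [0,0,0,0,0,9,4],
    [0,0,0,0,0,11,4.5],
    [0,0,0,1,-1.4,11,4.5],
    [0,0,0,3,-4.2,11,4.5],
    [0,0,0,5,-7,11,4.5],
  ],
)

```text
time_s: 17.17
tool_pos: [0.5059, 0.0362, 0.17]
tcp_rot: [[0.959, 0.283, 0.002], [0.283, -0.959, -0.0], [0.001, 0.0, -1.0]]
ft_force: [0.5, 0.5, -0.0]
width: 0.045
grip_force: 0.0
```

Request:
apply_moves(
  series=[
    [0,0,0,2,-2.8,0,4.5],
    [0,0,0,4,-5.6,0,4.5],
    [0,0,0,6,-8.4,0,4.5],
    [0,0,0,8,-11,0,4.5],
    [0,0,0,10,-13.8,0,4.5],
    [0,0,0,12,-16.6,0,4.5],
    [0,0,0,14,-19.4,0,4.5],
    [0,0,0,14.7,-20.3,0,4.5],
    [0,0,0,14.7,-20.3,-2,4.5],
    [0,0,0,14.7,-20.3,-4,4.5],
    [0,0,0,14.7,-20.3,-4,4.5],
    [0,0,0,14.7,-20.3,-4,4.5],
  ],
)

```text
time_s: 18.17
tool_pos: [0.6515, -0.1664, 0.1276]
tcp_rot: [[0.96, 0.281, -0.003], [0.281, -0.96, 0.002], [-0.003, -0.002, -1.0]]
ft_force: [-0.7, -0.2, 1.0]
width: 0.0449
grip_force: 0.0
```

Request:
apply_moves(
  series=[
    [0,0,0,0,0,-2.5,4.5],
    [0,0,0,0,0,-5,4.5],
    [0,0,0,0,0,-7,4.5],
    [0,0,0,0,0,-7.6,4.5],
    [0,0,0,0,0,-7.6,4.5],
    [0,0,0,0,0,-7.6,4.5],
    [0,0,0,0,0,-7.6,4.5],
    [0,0,0,0,0,-7.6,1],
    [0,0,0,0,0,-7.6,1],
    [0,0,0,0,0,-7.6,1],
    [0,0,0,0,0,-7.6,1],
    [0,0,0,0,0,-7.6,1],
  ],
)

```text
time_s: 19.17
tool_pos: [0.6527, -0.1668, 0.0535]
tcp_rot: [[0.96, 0.281, 0.0], [0.281, -0.96, -0.0], [0.0, 0.0, -1.0]]
ft_force: [0.4, 1.5, 2.3]
width: 0.0188
grip_force: 12.0
```

Request:
apply_moves(
  series=[
    [0,0,0,0,0,0.5,1],
    [0,0,0,0,0,2,1],
    [0,0,0,0,0,4.5,1],
    [0,0,0,0,0,7.5,1],
    [0,0,0,0,0,10.5,1],
    [0,0,0,0,0.5,12.5,1],
    [0,0,0,0,2,13,1],
    [0,0,0,0,5,13,1],
    [0,0,0,0,8.3,13,1],
    [0,0,0,0,11.6,13,1],
    [0,0,0,-0.5,15,13,1],
    [0,0,0,-1,18.3,13,1],
  ],
)

```text
time_s: 20.17
tool_pos: [0.6413, 0.0188, 0.1816]
tcp_rot: [[0.96, 0.281, -0.002], [0.281, -0.96, 0.001], [-0.002, -0.002, -1.0]]
ft_force: [1.0, -0.5, -0.3]
width: 0.0187
grip_force: 12.0
```

Request:
apply_moves(
  series=[
    [0,0,0,-0.8,3.3,0,1],
    [0,0,0,-1.8,6.5,0,1],
    [0,0,0,-3,9.6,0,1],
    [0,0,0,-4.5,12.4,0,1],
    [0,0,0,-6.5,14.6,0,1],
    [0,0,0,-9,16,0,1],
    [0,0,0,-11.2,16.2,0,1],
    [0,0,0,-12.2,16.2,0,1],
    [0,0,0,-12.2,16.2,0,1],
    [0,0,0,-12.2,16.2,-2,1],
    [0,0,0,-12.2,16.2,-4,1],
    [0,0,0,-12.2,16.2,-5,1],
  ],
)

```text
time_s: 21.17
tool_pos: [0.5206, 0.1775, 0.131]
tcp_rot: [[0.96, 0.28, -0.002], [0.28, -0.96, -0.0], [-0.002, -0.0, -1.0]]
ft_force: [-0.9, -0.1, -1.2]
width: 0.0187
grip_force: 12.0
```

Request:
apply_moves(
  series=[
    [0,0,0,0,0,-2,1],
    [0,0,0,0,0,-4,1],
    [0,0,0,0,0,-5.5,1],
    [0,0,0,0,0,-6.5,1],
    [0,0,0,0,0,-7,1],
    [0,0,0,0,0,-7.2,1],
    [0,0,0,0,0,-7.3,1],
    [0,0,0,0,0,-7.35,1],
    [0,0,0,0,0,-7.35,1],
    [0,0,0,0,0,-7.35,1],
  ],
)

```text
time_s: 22.0
tool_pos: [0.5213, 0.1783, 0.0605]
tcp_rot: [[0.96, 0.281, 0.002], [0.281, -0.96, 0.0], [0.002, 0.0, -1.0]]
ft_force: [0.6, -0.1, 1.2]
width: 0.0185
grip_force: 12.0
```

Request:
apply_moves(
  series=[
    [0,0,0,0,0,-0.05,2.5],
    [0,0,0,0,0,0,4],
    [0,0,0,0,0,0,4],
    [0,0,0,0,0,0,4],
    [0,0,0,0,0,1,4],
    [0,0,0,0,0,3,4],
    [0,0,0,0,0,6,4],
    [0,0,0,0,0,9,4],
    [0,0,0,0,0,12,4],
    [0,0,0,0,0,15,4],
    [0,0,0,0,-3,16,4],
    [0,0,0,0,-6,16,4],
  ],
)

```text
time_s: 23.0
tool_pos: [0.5224, 0.1188, 0.2244]
tcp_rot: [[0.959, 0.284, 0.008], [0.284, -0.959, 0.0], [0.008, 0.002, -1.0]]
ft_force: [0.1, -0.2, -0.2]
width: 0.0401
grip_force: 0.0
```

Request:
apply_moves(
  series=[
    [0,0,0,0,-4,0,4],
    [0,0,0,0,-8,0,4],
    [0,0,0,0,-12,0,4],
    [0,0,0,0,-16,0,4],
    [0,0,0,0,-20,0,4],
    [0,0,0,0,-23,0,4],
    [0,0,0,0,-24,0,4],
    [0,0,0,0,-24,0,4],
    [0,0,0,0,-24,0,4],
  ],
)

```text
time_s: 23.75
tool_pos: [0.5204, -0.1214, 0.2199]
tcp_rot: [[0.96, 0.28, 0.0], [0.28, -0.96, 0.001], [0.0, -0.001, -1.0]]
ft_force: [-1.0, -0.5, 0.3]
width: 0.04
grip_force: 0.0
```

Run:
```python
from h import *
import cv2
s=sense();print(s["time_s"],s["tool_pos"],s["qvel"])
a=camera("side")[:,:,::-1];b=camera("top")[:,:,::-1]
cv2.imwrite("pics/end.png",np.vstack([np.hstack([cv2.resize(a[110:230,170:303],(400,360)),cv2.resize(b[180:285,175:292],(400,360))]),cv2.resize(a[200:360,200:440],(800,533))[:240]]))
cv2.imwrite("pics/end_s.png",a)
```

```text
23.75 [ 0.52041547 -0.12144903  0.21993072] [ 0.03400454 -0.00548134  0.01337795  0.00307871 -0.00222654  0.00096551]
```

View pics/end.png

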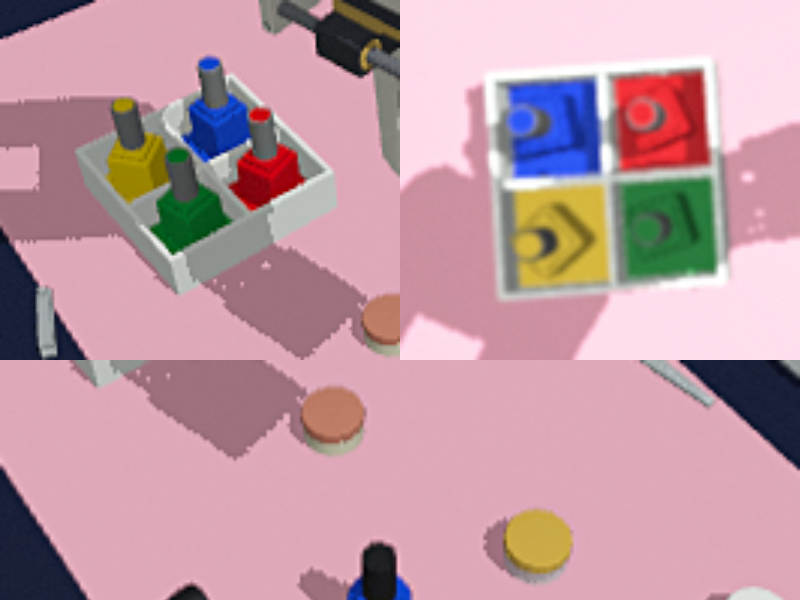

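View pics/end_s.png

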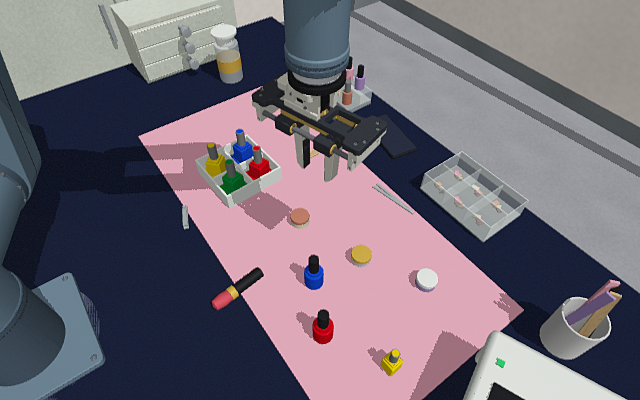

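All four gel bottles stand upright in the compartments of their colours. The varnish bottles are still at side-view pixels (314,272) and (323,327), as at the start, and the arm is clear.

```bash
python3 -c "from plant import *;print(finish_job())"
```

```text
the job is handed in; nothing more can be done
None
```

The four gel bottles, including the larger yellow, stand upright and released on the liners of their colours, the varnish bottles look unmoved in the last picture, and the job was handed in at about 24 s; no verdict was shown.

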